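# Catch the rubbing stones from the chute

### The job

Two rubbing stones wait side by side on the sloping metal chute behind a small gate. Take the steel catch tray by its handle, slide it tail-end first into the bay under the chute until you feel the sprung plate at the back, press on gently just until the gate drops below the chute floor (ramming it to the dead stop would damage it), and hold it there while both stones slide into the tray; then pull the tray with both stones clear of the stand and leave it flat on the bench. Do not touch the stones with the robot, and leave everything else where it is.

Things in the scene. Friction and masses are not known exactly. Their poses are not given: they have to be found in the camera images.
- chute: Fixed stand: aluminium trough on dark steel legs. Origin on the bench below the trough's lip; x points level into the bay (uphill), z up. The trough, two lanes each 48 mm wide, walls 34 mm, rises from the lip at 0.54 rad for 175 mm. The bay below it opens towards -x. A flared mouth, 50 mm high, widens to about 170 mm at x=-62 mm, the stand's foremost point.
- lip (a point): Middle of the lip, the trough floor's low end, 70 mm above the bench and straight above the stand's origin. Stones drop off here towards -x and come to lie within about 140 mm of it if the tray stops them.
- bay_mouth (a point): On the bench at the start of the two straight guide cheeks (x=-25 mm in the stand's frame), midway between them; the gap is 132 mm. Hidden in the bay is a sprung push plate, 90 mm wide, 8 to 36 mm high. Its face rests somewhere from 43 to 67 mm further in than this point, different every time and not measured: feel for it. Pushed in, it lowers the gate.
- gate (a joint): Gate blade in the trough floor, 35 mm up from the lip: 0 = up, 10 mm proud, stones held; grows (m) as it drops. It drops exactly as far as the push plate is pushed in: 4 N to start, 500 N/m more (10 N at 0.012). Above 0.0105 the stones are free and slide off in about 1 s; above 0.022 the mechanism is overdriven (dead stop 0.030). Released, plate and gate spring back.
- tray: Loose open steel tray, 0.4 to 0.6 kg. Origin: centre of its underside; z up. Outside 188 (x) by 118 (y) by 42 mm high, walls 4 mm. The tail end, which enters the bay first, is at x=+94 mm. At the other end a straight black handle runs from x=-92 to -176 mm on the centreline, 20 mm wide (y), 24 mm tall, its middle 34 mm high; grip it from above, fingers either side.
- stone_a_mid (a point): Middle of one rubbing stone (a two-layer abrasive block, 42 x 105 x 28 mm, 0.17 kg), lying lengthwise behind the gate in the lane on the +y side (of the stand's frame).
- stone_b_mid (a point): Middle of the other rubbing stone, the same size, beside the first in the lane on the -y side.
- stone_a: The +y lane's rubbing stone; origin at the centre of its underside as it lies on the chute.
- stone_b: The -y lane's rubbing stone; origin at the centre of its underside as it lies on the chute.
- brush: Bystander: scrubbing brush, 44 x 120 x 30 mm, lying on the bench; origin under its centre.
- chisel: Bystander: steel stone chisel, 195 mm long, lying; origin under its centre.
- pad: Bystander: black polishing pad, 100 mm across, 29 mm high; origin under its centre.
There are look-alikes about, which are no part of the job. What is shaped like the stone_b but pink is not meant.

How it is judged:
By the outcome, as a careful person would: the job done as asked, in the order asked, and still so for the second after the job is handed in, with the robot touching nothing.
It also fails if it takes over 61 s, if anything falls off the work surface, if the arm or the gripper's body presses on something with over 40 N, if the wrist force passes 120 N, or if a joint passes its speed limit or range.

### The arm

A 7-joint arm with a two-finger parallel gripper is mounted at the origin on the work surface; the furniture and walls round the work are solid. World frame = base frame: x ahead of the robot, y to its left, z up, the work surface at z = 0. Lengths are in m, angles in rad, forces in N, time in s.
With the tool pointing down it reaches from about 0.4 to 0.85 m from the base axis. Payload 10.4 kg.
Tool frame: the origin (TCP) lies midway between the tips of the shut fingers; the grasp point (between the pads) lies 19 mm behind it (manip.tcp_to_grasp is the distance from the TCP to the grasp point, in m); z points along the fingers, y is the line along which they close (so a half turn about z gives the same grasp; the last joint's range is limited). The gripper opens to 85 mm and grips with 20 to 120 N. Pads are 22 mm wide; open, the fingers measure 114 mm over their backs; the gripper's body (76 mm by 85 mm) begins 54 mm behind the grasp point. The pads swing forward as they close: fully open they stand 13 mm farther back than shut.
Start: joints at [-1.283, 0.332, -0.065, 1.46, 0.022, 1.35, -0.088], TCP at [0.191, 0.595, 0.231] pointing down, gripper open.
Joint ranges: [-2.6, 2.6], [-0.5, 2.12], [-1.47, 1.34], [0.16, 2.42], [-1.27, 4.41], [0.06, 2.06], [-2.6, 2.6]. Speed limits (rad/s): [2.22, 2.22, 2.79, 2.79, 3.14, 3.14, 3.14].

### API

Orientations are given as a unit quaternion [x, y, z, w].
In Python, from workcell import manip gives the robot as it stands.
- The arm moves only by the shell command python3 -m jog 'ROWS' [FORCE]. ROWS is a JSON object of lists of equal length, an entry for each row: "offset": the shift along the world's x, y, z in m, a list of three; "yaw": the turn about the world's z in degrees; "jaw": the closure, from 0 (fully open) to 1 (shut). A call has 1 to 20 rows; each row shifts and turns the commanded pose from where the row before left it; what a row does not reach is not made up. A row lasts 1/12 s, in which the tool goes at most 41.7 mm and 7.16 degrees, less where a joint would pass 70% of its speed; a pose out of reach is approached as far as the arm can. A call is refused whole if a number of a shift passes 0.0417 or a number of a turn 7.16, either way. A call with a gripper value outside its range is refused whole. The fingers move at their own pace and stop on an object; FORCE is the grip in N (left out, the last holds). Time passes only in rows, so rows that do not move let the fingers close. It gives the time, the measured TCP pose, the force, the opening and the grip force at its end, in the units of the state.
- manip.get_obs(): the state, without advancing time (a new reading comes with each control period).
- manip.camera(name): name is "scene" or "top" or "wrist"; returns a dict with "frame" (384x512x3 uint8, red, green, blue), "camera_matrix" (3x3 intrinsics, pixels), "eye" and "attitude" of the camera in the world; the wrist camera has in their place "hand_eye" (4x4, takes a point from camera to tool coordinates, whose origin is the TCP and whose axes are the flange's). Camera axes: x right, y up, looking along -z (the intrinsics and any distortion apply to the point x, -y, -z); pixel columns grow to the right and rows downward; lengths in m; the calibration is good to about 2 mm. A picture is of the moment at which its call begins: read the wrist's pose just before it. There is no depth.
- manip.hand_in(): hands the job in; it is judged then, once.
Trained networks look in a picture, given as the dict that the camera call returned (one of the last four; its "shot" number tells which), for a name from the list of things; names that differ only in an ending like _2 or _b are one class to them, and where a whole thing is asked for, a point or a joint stands for the part that bears it (a point fixed in the world has none). Each returns a list of dicts, best first, with "score" (0 to 1); they miss things now and then, are a little off and sometimes report something else, mostly with a low value. They report only what shows in the picture. A call takes as long as a camera call. They do not tell look-alikes from the thing itself.
- manip.masks_of(picture, name): "region" (384x512 bool, what is visible of it).
- manip.tip_of(picture, name): "at" ([x, y, z] in m, in world coordinates, good to about 4 mm: a listed point, or the origin of a listed thing).
The state is a dict: "clock": time; "joint_pos": joint angles; "joint_velocities": joint speeds; "tau": joint torques, N m; "position": TCP position; "ee_rot": TCP orientation; "ft_force": force on the tool from outside, world axes, zero at the start; "torque": the same for the moment, N m; "grip_width": opening from 0.0 (shut) to 1.0 (fully open); "grasp_force": force on a finger pad.
Only numpy, scipy, OpenCV 4.12 (cv2) and the standard library are available. Lean on these libraries where they do the work, as an engineer would, in place of code of your own. Each camera call takes 0.05 s, during which the arm holds its last target. There are 200 camera calls.

## Working session

There is one attempt and no reset: what is moved stays moved. The work goes in short steps, Python scripts to look and compute and a shell command to move; the robot and the scene stay as the last step left them, time stands still between calls to the robot, and variables do not carry over. Pictures are saved under pics/ and viewed, at most 10 in all, crops included, and the job is handed in when it is done.

```bash
mkdir -p pics
python3 - <<'E'
from workcell import manip
import cv2,numpy as np
o=manip.get_obs();print({k:np.round(v,3).tolist() for k,v in o.items()},manip.tcp_to_grasp)
for c in("scene","top"):
    p=manip.camera(c);cv2.imwrite(f"pics/{c}0.png",p["frame"][:,:,::-1]);print(c,np.round(p["eye"],3),np.round(p["attitude"],3).tolist())
    for n in("chute","lip","bay_mouth","gate","tray","stone_a_mid","stone_b_mid","brush","chisel","pad"):
        try:print(n,[(np.round(d["at"],3).tolist(),round(d["score"],2)) for d in manip.tip_of(p,n)[:3]])
        except Exception as e:print(n,e)
    for d in manip.masks_of(p,"tray")[:2]:
        ys,xs=np.where(d["region"]);print("traymask",d["score"],xs.min(),xs.max(),ys.min(),ys.max())
E
```

```text
{'clock': 0.0, 'joint_pos': [-1.283, 0.333, -0.065, 1.461, 0.022, 1.35, -0.089], 'joint_velocities': [-0.001, -0.002, -0.001, 0.0, 0.001, -0.001, 0.001], 'tau': [0.001, -62.544, 0.049, -39.16, 0.016, 0.01, -0.0], 'position': [0.191, 0.595, 0.231], 'ee_rot': [0.155, 0.988, -0.001, -0.0], 'ft_force': [0.822, -0.688, -0.737], 'torque': [-0.024, -0.042, -0.039], 'grasp_force': 0.0, 'grip_width': 1.001} 0.0187
scene [ 0.14  -0.611  0.827] [0.387, -0.086, -0.208, 0.894]
chute []
lip [([0.589, 0.14, 0.073], 0.89)]
bay_mouth []
gate it knows: bay_mouth, brush, chisel, chute, lip, pad, stone, stone_a_mid, stone_b_mid, tray
tray [([0.538, -0.131, 0.004], 0.89)]
stone_a_mid [([0.576, 0.218, 0.128], 0.62)]
stone_b_mid [([0.39, 0.344, 0.008], 0.98), ([0.626, 0.204, 0.13], 0.72), ([0.6, 0.388, 0.014], 0.52)]
brush [([0.32, -0.234, 0.001], 0.64)]
chisel []
pad [([0.35, 0.175, 0.002], 0.96), ([0.32, -0.231, 0.001], 0.75)]
traymask 0.59 239 319 118 210
traymask 0.55 283 356 229 329
top [0.391 0.075 1.318] [0.014, -0.022, -0.706, 0.707]
chute [([0.592, 0.133, -0.004], 0.93)]
lip [([0.592, 0.133, 0.069], 0.64)]
bay_mouth []
gate it knows: bay_mouth, brush, chisel, chute, lip, pad, stone, stone_a_mid, stone_b_mid, tray
tray [([0.541, -0.129, 0.0], 0.81)]
stone_a_mid [([0.574, 0.214, 0.13], 0.89)]
stone_b_mid [([0.598, 0.385, 0.017], 0.79), ([0.397, 0.34, 0.016], 0.64), ([0.628, 0.206, 0.129], 0.61)]
brush [([0.322, -0.229, 0.001], 0.83)]
chisel [([0.361, -0.02, -0.002], 0.64)]
pad [([0.348, 0.176, 0.003], 0.91), ([0.588, 0.13, 0.069], 0.64)]
traymask 0.66 288 376 142 190
```

View pics/scene0.png

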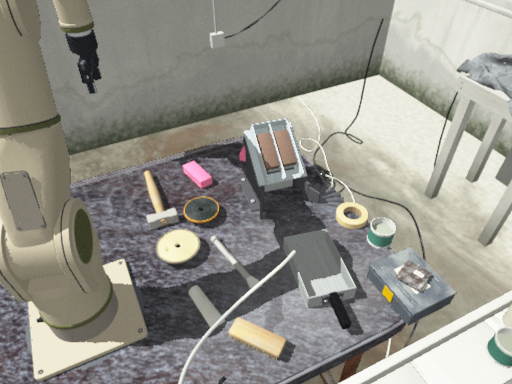

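View pics/top0.png

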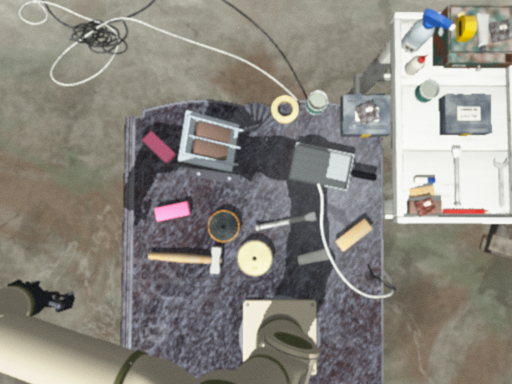

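The top view shows the chute at about (210,145), with its low end towards world -y. The tray is at (322,165) with its handle on the right at (365,172). The tips I measured agree with each other: the stand's yaw is about 82° and the tray's is similar. I'll move above the handle.

```bash
python3 -m jog '{"offset":[[0.018,-0.036,0],[0.018,-0.036,0],[0.018,-0.036,0],[0.018,-0.036,0],[0.018,-0.036,0],[0.018,-0.036,0],[0.018,-0.036,0],[0.018,-0.036,0],[0.018,-0.036,0],[0.018,-0.036,0],[0.018,-0.036,0],[0.018,-0.036,0],[0.018,-0.036,0],[0.009,-0.039,0],[0.009,-0.039,0],[0.009,-0.039,0],[0.009,-0.039,0],[0.009,-0.039,0],[0.009,-0.039,0],[0.009,-0.039,0]],"yaw":[-4,-4,-4,-4,-4,-4,-4,-4,-4,-4,-4,-4,-4,-4,-4,-4,-4,-4,-4,-4],"jaw":[0,0,0,0,0,0,0,0,0,0,0,0,0,0,0,0,0,0,0,0]}' 80
cat > h.py <<'E'
from workcell import manip
import cv2,numpy as np
from scipy.spatial.transform import Rotation as R
def ray(p,px,z,T=None):
    """pixel -> world point on plane z"""
    K=np.array(p["camera_matrix"]);d=np.linalg.inv(K)@[px[0],px[1],1];d=d*[1,-1,-1]
    if T is None: M=R.from_quat(p["attitude"]).as_matrix();e=np.array(p["eye"])
    else: M=T[:3,:3];e=T[:3,3]
    d=M@d;return e+d*(z-e[2])/d[2]
def proj(p,X):
    M=R.from_quat(p["attitude"]).as_matrix();c=(np.asarray(X)-p["eye"])@M;c=c*[1,-1,-1];q=c@np.array(p["camera_matrix"]).T;return q[:,:2]/q[:,2:]
def st():
    o=manip.get_obs();q=R.from_quat(o["ee_rot"]).as_matrix()
    print(round(float(o["clock"]),2),np.round(o["position"],4),"tooly",round(np.degrees(np.arctan2(q[1,1],q[0,1])),2),"z",np.round(q[:,2],3),"F",np.round(o["ft_force"],2),"grip",round(float(o["grip_width"]),3),round(float(o["grasp_force"]),1));return o
E
python3 - <<'E'
from h import *
o=st();M=R.from_quat(o["ee_rot"]).as_matrix();T=np.eye(4);T[:3,:3]=M;T[:3,3]=o["position"]
p=manip.camera("wrist");W=T@np.array(p["hand_eye"]);cv2.imwrite("pics/wrist1.png",p["frame"][:,:,::-1])
print(sorted(p.keys()))
for n in("tray","lip","bay_mouth"):print(n,[(np.round(d["at"],3),round(d["score"],2)) for d in manip.tip_of(p,n)[:2]])
p=manip.camera("top");cv2.imwrite("pics/top1.png",cv2.resize(p["frame"][90:220,160:400,::-1],None,fx=3.3,fy=3.3,interpolation=cv2.INTER_CUBIC))
for n in("tray","lip","bay_mouth","chute"):print(n,[(np.round(d["at"],3),round(d["score"],2)) for d in manip.tip_of(p,n)[:2]])
E
```

```text
clock: 2.77
position: [0.4882, -0.1479, 0.2318]
ee_rot: [0.755, 0.656, 0.001, 0.0]
ft_force: [0.9, 0.7, -0.0]
grip_width: 0.998
grasp_force: 0.0
2.77 [ 0.4882 -0.1479  0.2318] tooly -7.99 z [ 0.001  0.    -1.   ] F [ 0.92  0.65 -0.01] grip 0.998 0.0
['camera_matrix', 'frame', 'hand_eye', 'shot']
tray [(array([ 0.54 , -0.125, -0.001]), 0.64)]
lip []
bay_mouth []
tray [(array([0.588, 0.136, 0.07 ]), 0.51)]
lip [(array([0.588, 0.133, 0.067]), 0.76)]
bay_mouth [(array([0.628, 0.203, 0.128]), 0.26), (array([0.632, 0.213, 0.12 ]), 0.2)]
chute []
```

View pics/wrist1.png

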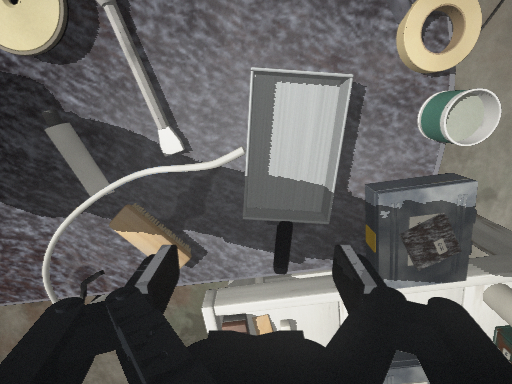

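View pics/top1.png

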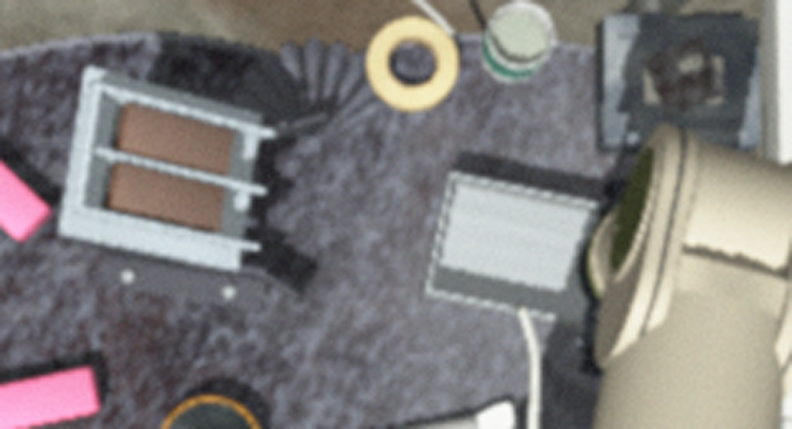

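The wrist view shows the tray's rim corners at about (250,69), (352,75), (331,222) and (244,219), with the handle running from (285,222) to (281,272). The top crop shows the chute's middle wall from (100,150) to (265,190) and the flare tips near (318,118) and (300,288).

Run:
```python
from h import *
o=st();M=R.from_quat(o["ee_rot"]).as_matrix();T=np.eye(4);T[:3,:3]=M;T[:3,3]=o["position"]
p=manip.camera("wrist");W=T@np.array(p["hand_eye"])
c=[ray(p,q,.042,W)[:2] for q in((250,69),(352,75),(331,222),(244,219))]
c=np.array(c);print("corners",c.round(3).tolist(),"centre",c.mean(0).round(4))
for i in range(4):
    d=c[(i+1)%4]-c[i];print(round(np.linalg.norm(d),4),round(np.degrees(np.arctan2(d[1],d[0])),1))
h=[ray(p,q,.046,W)[:2] for q in((285,222),(282,270))];print("handle",np.round(h,4).tolist())
t=manip.camera("top");f=lambda x,y:(160+x/3.3,90+y/3.3)
lo=ray(t,f(265,190),.0992);hi=ray(t,f(100,152),.189);d=(hi-lo)[:2]
print("wall",lo.round(3),hi.round(3),np.linalg.norm(d),np.degrees(np.arctan2(d[1],d[0])))
a=ray(t,f(322,116),.05);b=ray(t,f(302,288),.05);print("flare",a.round(3),b.round(3),((a+b)/2).round(3),np.linalg.norm(a-b),np.degrees(np.arctan2(*(a-b)[1::-1]))+90)
# wall side ends
for q in((272,133),(258,246)):print("wall end",ray(t,f(*q),.0992).round(3))
```

```text
3.22 [ 0.4882 -0.1446  0.2314] tooly -7.67 z [ 0.     0.001 -1.   ] F [ 0.23 -0.63  0.27] grip 1.002 0.0
corners [[0.498, -0.025], [0.612, -0.046], [0.58, -0.226], [0.464, -0.206]] centre [ 0.5385 -0.126 ]
0.1163 -10.7
0.1828 -100.1
0.1176 170.2
0.1846 79.5
handle [[0.5182, -0.2162], [0.5066, -0.2898]]
wall [0.587 0.123 0.099] [0.605 0.259 0.189] 0.13666532085277872 82.71529652801031
flare [0.666 0.071 0.05 ] [0.502 0.09  0.05 ] [0.584 0.081 0.05 ] 0.16493711212767498 83.53582180922193
wall end [0.64  0.117 0.099]
wall end [0.536 0.129 0.099]
```

```bash
python3 -m jog '{"offset":[[0.006,-0.030,0],[0.006,-0.030,0],[0.006,-0.030,0],[0.007,-0.028,0],[0,0,-0.035],[0,0,-0.035],[0,0,-0.035],[0,0,-0.035],[0,0,-0.035],[0,0,-0.025],[0,0,-0.014],[0,0,0]],"yaw":[-0.5,-0.5,-0.5,-0.5,0,0,0,0,0,0,0,0],"jaw":[0,0,0,0,0,0,0,0,0,0,0,0]}' 80
python3 - <<'E'
from h import *
st();p=manip.camera("wrist");cv2.imwrite("pics/wrist2.png",p["frame"][:,:,::-1])
E
```

```text
clock: 4.32
position: [0.5116, -0.2627, 0.0147]
ee_rot: [0.765, 0.644, -0.001, -0.002]
ft_force: [-1.0, -0.2, -0.3]
grip_width: 1.001
grasp_force: 0.0
4.32 [ 0.5116 -0.2627  0.0147] tooly -9.76 z [-0.004  0.001 -1.   ] F [-1.04 -0.17 -0.25] grip 1.001 0.0
```

View pics/wrist2.png

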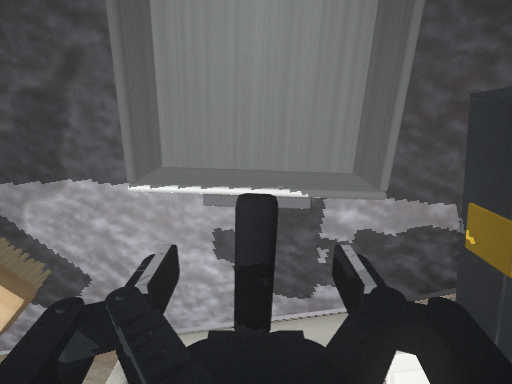

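The handle, at (257,260), is centred between the fingers at (165,270) and (350,270). I'll close on it.

```bash
python3 -m jog '{"offset":[[0,0,0],[0,0,0],[0,0,0],[0,0,0],[0,0,0],[0,0,0],[0,0,0],[0,0,0],[0,0,0],[0,0,0]],"yaw":[0,0,0,0,0,0,0,0,0,0],"jaw":[0.3,0.6,1,1,1,1,1,1,1,1]}' 80
python3 -c "
from h import *
st()"
```

```text
clock: 5.2
position: [0.5137, -0.2641, 0.0182]
ee_rot: [0.765, 0.644, 0.0, 0.0]
ft_force: [-0.4, 1.0, 7.0]
grip_width: 0.218
grasp_force: 79.5
5.2 [ 0.5137 -0.2641  0.0182] tooly -9.79 z [ 0.001 -0.    -1.   ] F [-0.44  0.98  6.99] grip 0.218 79.5
```

```bash
python3 -m jog '{"offset":[[0,0,0.001],[0.005,0.013,0],[0.005,0.013,0],[0.005,0.013,0],[0.005,0.013,0],[0.005,0.013,0],[0.005,0.013,0],[0.005,0.013,0],[0,0,0],[0,0,0],[0,0,0]],"yaw":[0,0.4,0.4,0.4,0.4,0.3,0.2,0.2,0,0,0],"jaw":[1,1,1,1,1,1,1,1,1,1,1]}' 80
python3 - <<'E'
from h import *
o=st();p=manip.camera("top");cv2.imwrite("pics/top3.png",cv2.resize(p["frame"][90:220,160:400,::-1],None,fx=3.3,fy=3.3,interpolation=cv2.INTER_CUBIC))
for n in("tray","lip","bay_mouth","chute","stone_a_mid"):print(n,[(np.round(d["at"],3),round(d["score"],2)) for d in manip.tip_of(p,n)[:2]])
p=manip.camera("scene")
for n in("tray","lip","bay_mouth","chute","stone_a_mid"):print(n,[(np.round(d["at"],3),round(d["score"],2)) for d in manip.tip_of(p,n)[:2]])
p=manip.camera("wrist");cv2.imwrite("pics/wrist3.png",p["frame"][:,:,::-1])
for n in("tray","lip","bay_mouth"):print(n,[(np.round(d["at"],3),round(d["score"],2)) for d in manip.tip_of(p,n)[:2]])
E
```

```text
clock: 6.12
position: [0.5478, -0.1732, 0.0183]
ee_rot: [0.752, 0.659, -0.0, 0.0]
ft_force: [-1.0, -0.3, -2.2]
grip_width: 0.217
grasp_force: 78.3
6.12 [ 0.5478 -0.1732  0.0183] tooly -7.52 z [-0. -0. -1.] F [-0.98 -0.3  -2.18] grip 0.217 78.3
tray [(array([ 0.572, -0.038, -0.001]), 0.76)]
lip [(array([0.591, 0.134, 0.068]), 0.65)]
bay_mouth [(array([0.631, 0.205, 0.13 ]), 0.36)]
chute [(array([0.592, 0.137, 0.   ]), 0.85)]
stone_a_mid [(array([0.572, 0.214, 0.128]), 0.59)]
tray [(array([ 0.567, -0.042,  0.   ]), 0.91), (array([ 0.322, -0.231,  0.005]), 0.38)]
lip [(array([0.586, 0.139, 0.072]), 0.81)]
bay_mouth []
chute [(array([0.623, 0.215, 0.118]), 0.63)]
stone_a_mid [(array([0.577, 0.215, 0.128]), 0.68)]
tray []
lip []
bay_mouth []
```

View pics/top3.png

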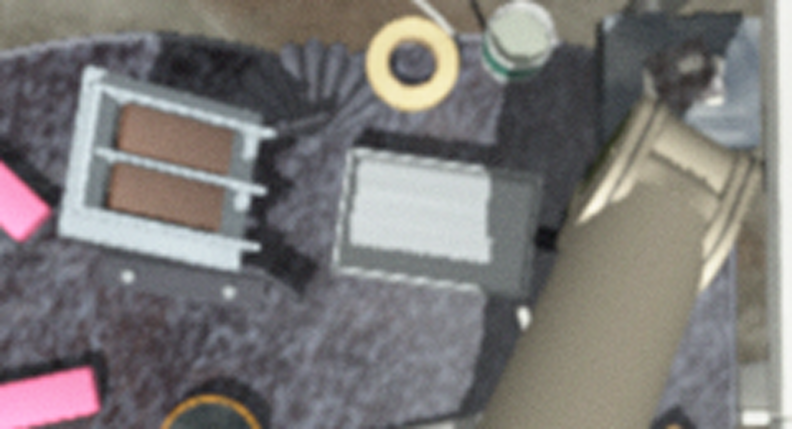

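View pics/wrist3.png

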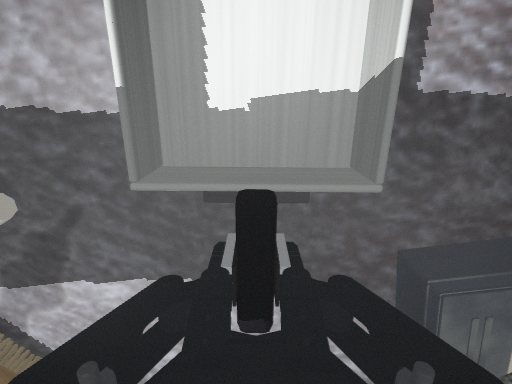

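The tray is held square and lined up with the stand, with its tail about 20 mm short of the flare. I'll go in.

```bash
python3 -m jog '{"offset":[[0.001,0.008,0],[0.001,0.008,0],[0.001,0.008,0],[0.001,0.008,0],[0.001,0.008,0],[0.001,0.008,0],[0.001,0.008,0],[0,0,0]],"yaw":[0,0,0,0,0,0,0,0],"jaw":[1,1,1,1,1,1,1,1]}' 80
python3 -m jog '{"offset":[[0.001,0.004,0],[0,0.004,0],[0.001,0.004,0],[0,0.004,0],[0.001,0.004,0],[0.001,0.004,0],[0,0.004,0],[0,0,0],[0,0,0]],"yaw":[0,0,0,0,0,0,0,0,0],"jaw":[1,1,1,1,1,1,1,1,1]}'
python3 - <<'E'
from h import *
st();p=manip.camera("top")
for n in("tray","lip"):print(n,[(np.round(d["at"],3),round(d["score"],2)) for d in manip.tip_of(p,n)[:2]])
E
```

```text
clock: 7.58
position: [0.5556, -0.1142, 0.0182]
ee_rot: [0.751, 0.66, 0.0, -0.0]
ft_force: [-0.8, -0.0, -1.8]
grip_width: 0.218
grasp_force: 78.4
clock: 8.33
position: [0.5592, -0.0884, 0.0183]
ee_rot: [0.752, 0.66, 0.0, -0.0]
ft_force: [0.3, -0.6, -1.6]
grip_width: 0.214
grasp_force: 78.3
8.33 [ 0.5592 -0.0884  0.0183] tooly -7.47 z [ 0.  0. -1.] F [ 0.31 -0.62 -1.63] grip 0.214 78.3
tray [(array([ 0.582,  0.049, -0.001]), 0.69), (array([ 0.363, -0.017,  0.   ]), 0.43)]
lip [(array([0.589, 0.134, 0.068]), 0.72)]
```

```bash
for i in 1; do python3 -m jog '{"offset":[[0,0.002,0],[0.001,0.002,0],[0,0.002,0],[0,0,0]],"yaw":[0,0,0,0],"jaw":[1,1,1,1]}' | grep -E "pos|force"; python3 -m jog '{"offset":[[0,0.002,0],[0.001,0.002,0],[0,0,0]],"yaw":[0,0,0],"jaw":[1,1,1]}'| grep -E "pos|force"; done
```

```text
position: [0.5603, -0.0824, 0.0183]
ft_force: [1.3, 0.7, -2.7]
grasp_force: 78.3
position: [0.5613, -0.0783, 0.0183]
ft_force: [0.4, 0.4, -2.6]
grasp_force: 78.3
```

```bash
python3 -m jog '{"offset":[[0,0.002,0],[0,0.001,0],[0,0,0]],"yaw":[0,0,0],"jaw":[1,1,1]}'| grep -E "pos|force"
```

```text
position: [0.5612, -0.0755, 0.0183]
ft_force: [0.7, 1.3, -2.4]
grasp_force: 78.3
```

```bash
python3 -m jog '{"offset":[[0,0.002,0],[0.001,0.001,0],[0,0,0]],"yaw":[0,0,0],"jaw":[1,1,1]}'| grep -E "pos|ft_force"
```

```text
position: [0.5623, -0.0725, 0.0183]
ft_force: [-0.0, 1.0, -2.9]
```

```bash
python3 -m jog '{"offset":[[0,0.002,0],[0,0.001,0],[0,0,0]],"yaw":[0,0,0],"jaw":[1,1,1]}'| grep -E "pos|ft_force"
```

```text
position: [0.5622, -0.0695, 0.0183]
ft_force: [0.1, 0.5, -1.8]
```

```bash
python3 -m jog '{"offset":[[0,0.002,0],[0.001,0.001,0],[0,0,0]],"yaw":[0,0,0],"jaw":[1,1,1]}'| grep -E "pos|ft_force"
```

```text
position: [0.5633, -0.0664, 0.0183]
ft_force: [-0.4, 0.7, -2.8]
```

```bash
python3 -m jog '{"offset":[[0,0.002,0],[0,0.001,0],[0,0,0]],"yaw":[0,0,0],"jaw":[1,1,1]}'| grep -E "pos|ft_force"
```

```text
position: [0.5632, -0.0635, 0.0183]
ft_force: [-0.3, 0.9, -1.6]
```

```bash
python3 -m jog '{"offset":[[0,0.002,0],[0,0.001,0],[0,0,0]],"yaw":[0,0,0],"jaw":[1,1,1]}'| grep -E "pos|ft_force"
```

```text
position: [0.5632, -0.0605, 0.0183]
ft_force: [1.1, 0.8, -2.1]
```

```bash
python3 -m jog '{"offset":[[0,0.002,0],[0.001,0.001,0],[0,0,0]],"yaw":[0,0,0],"jaw":[1,1,1]}'| grep -E "pos|ft_force"
```

```text
position: [0.5643, -0.0575, 0.0183]
ft_force: [0.3, 1.6, -2.4]
```

```bash
python3 -m jog '{"offset":[[0,0.002,0],[0,0.001,0],[0,0,0]],"yaw":[0,0,0],"jaw":[1,1,1]}'| grep -E "pos|ft_force"
```

```text
position: [0.5639, -0.0555, 0.0183]
ft_force: [-0.5, -4.0, -0.9]
```

```bash
python3 -m jog '{"offset":[[0,0.002,0],[0.001,0.001,0],[0,0,0]],"yaw":[0,0,0],"jaw":[1,1,1]}'| grep -E "pos|ft_force"
```

```text
position: [0.5647, -0.0529, 0.0183]
ft_force: [-2.2, -4.6, -1.9]
```

```bash
python3 -m jog '{"offset":[[0,0.002,0],[0,0.001,0],[0,0,0]],"yaw":[0,0,0],"jaw":[1,1,1]}'| grep -E "pos|ft_force"
```

```text
position: [0.5647, -0.0504, 0.0183]
ft_force: [-2.8, -5.8, -1.4]
```

I felt the plate at about y=-0.056: the force stepped to -4 N and is growing as it should. I'll press on to about 14 mm.

```bash
python3 -m jog '{"offset":[[0,0.002,0],[0.001,0.002,0],[0,0,0]],"yaw":[0,0,0],"jaw":[1,1,1]}'| grep -E "pos|ft_force"
```

```text
position: [0.5655, -0.0467, 0.0183]
ft_force: [-2.3, -7.6, -2.4]
```

```bash
python3 -m jog '{"offset":[[0,0.002,0],[0,0.001,0],[0,0,0]],"yaw":[0,0,0],"jaw":[1,1,1]}'| grep -E "pos|ft_force"
python3 - <<'E'
from h import *
p=manip.camera("top")
for n in("tray","stone_a_mid"):print(n,[(np.round(d["at"],3),round(d["score"],2)) for d in manip.tip_of(p,n)[:3]])
E
```

```text
position: [0.5654, -0.0442, 0.0183]
ft_force: [-2.6, -8.6, -0.4]
tray [(array([ 0.588,  0.093, -0.002]), 0.96)]
stone_a_mid [(array([0.571, 0.176, 0.104]), 0.89)]
```

The stones are moving. I'll add 2 mm of margin and hold.

```bash
python3 -m jog '{"offset":[[0,0.002,0],[0,0,0],[0,0,0],[0,0,0],[0,0,0],[0,0,0],[0,0,0],[0,0,0],[0,0,0],[0,0,0],[0,0,0],[0,0,0],[0,0,0],[0,0,0],[0,0,0],[0,0,0],[0,0,0],[0,0,0],[0,0,0],[0,0,0]],"yaw":[0,0,0,0,0,0,0,0,0,0,0,0,0,0,0,0,0,0,0,0],"jaw":[1,1,1,1,1,1,1,1,1,1,1,1,1,1,1,1,1,1,1,1]}'
python3 - <<'E'
from h import *
st();p=manip.camera("top");cv2.imwrite("pics/top4.png",cv2.resize(p["frame"][90:220,160:400,::-1],None,fx=3.3,fy=3.3,interpolation=cv2.INTER_CUBIC))
for n in("tray","stone_a_mid"):print(n,[(np.round(d["at"],3),round(d["score"],2)) for d in manip.tip_of(p,n)[:3]])
E
```

```text
clock: 13.88
position: [0.566, -0.043, 0.0189]
ee_rot: [0.753, 0.658, -0.001, 0.001]
ft_force: [-2.6, -10.4, 3.7]
grip_width: 0.222
grasp_force: 79.2
13.88 [ 0.566  -0.043   0.0189] tooly -7.68 z [ 0.    -0.003 -1.   ] F [ -2.61 -10.42   3.74] grip 0.222 79.2
tray [(array([ 0.589,  0.092, -0.001]), 0.7)]
stone_a_mid [(array([0.552, 0.058, 0.019]), 0.86)]
```

View pics/top4.png

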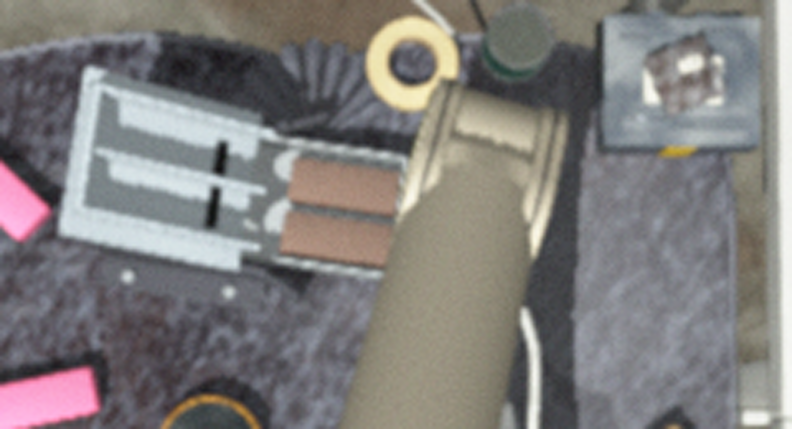

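Both stones lie flat in the tray at (345,185) and (335,235), and the chute is empty. I'll pull out gently.

```bash
python3 -m jog '{"offset":[[0,-0.002,0],[0,-0.004,0],[-0.001,-0.006,0],[-0.001,-0.008,0],[-0.001,-0.009,0],[-0.001,-0.009,0],[-0.001,-0.009,0],[-0.002,-0.009,0],[-0.001,-0.009,0],[-0.001,-0.009,0],[-0.001,-0.009,0],[-0.001,-0.009,0],[-0.002,-0.009,0],[-0.001,-0.009,0],[-0.001,-0.009,0],[-0.001,-0.009,0],[-0.001,-0.009,0],[-0.001,-0.009,0],[-0.001,-0.006,0],[-0.001,-0.004,0]],"yaw":[0,0,0,0,0,0,0,0,0,0,0,0,0,0,0,0,0,0,0,0],"jaw":[1,1,1,1,1,1,1,1,1,1,1,1,1,1,1,1,1,1,1,1]}'
python3 -m jog '{"offset":[[0,-0.002,0],[0,0,0],[0,0,-0.001],[0,0,0],[0,0,0],[0,0,0]],"yaw":[0,0,0,0,0,0],"jaw":[1,1,1,1,1,1]}'
python3 - <<'E'
from h import *
st();p=manip.camera("scene");cv2.imwrite("pics/scene5.png",p["frame"][:,:,::-1])
for n in("tray","stone_a_mid"):print(n,[(np.round(d["at"],3),round(d["score"],2)) for d in manip.tip_of(p,n)[:3]])
E
```

```text
clock: 15.7
position: [0.5463, -0.1967, 0.0186]
ee_rot: [0.752, 0.659, 0.001, 0.0]
ft_force: [0.9, 3.7, 5.9]
grip_width: 0.217
grasp_force: 79.2
clock: 16.2
position: [0.5461, -0.1989, 0.0184]
ee_rot: [0.752, 0.659, 0.0, 0.0]
ft_force: [-3.7, 1.9, 15.5]
grip_width: 0.216
grasp_force: 80.7
16.2 [ 0.5461 -0.1989  0.0184] tooly -7.54 z [ 0.001  0.    -1.   ] F [-3.68  1.86 15.48] grip 0.216 80.7
tray [(array([ 0.562, -0.068,  0.004]), 0.57)]
stone_a_mid [(array([ 0.535, -0.096,  0.019]), 0.58)]
```

View pics/scene5.png

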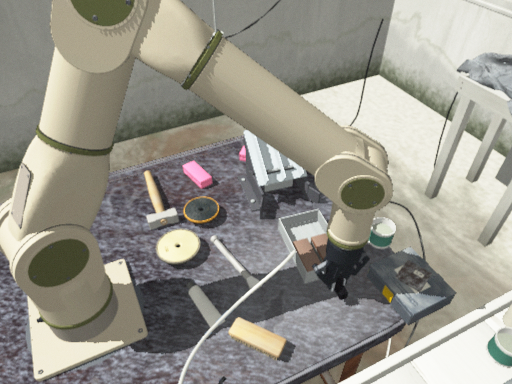

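The tray, with both stones, is about 4 cm clear of the flare. I'll take off the downward load, open only partway because the box is close on the +x side, and lift.

```bash
python3 -m jog '{"offset":[[0,0,0.001],[0,0,0],[0,0,0],[0,0,0],[0,0,0],[0,0,0],[0,0,0],[0,0,0.01],[0,0,0.02],[0,0,0.03],[0,0,0.04],[0,0,0.04],[0,0,0.04],[0,0,0.03],[0,0,0],[0,0,0]],"yaw":[0,0,0,0,0,0,0,0,0,0,0,0,0,0,0,0],"jaw":[1,0.8,0.65,0.5,0.5,0.5,0.5,0.5,0.5,0.5,0.5,0.5,0.5,0.5,0.5,0.5]}'
python3 - <<'E'
from h import *
st();p=manip.camera("wrist");cv2.imwrite("pics/wrist6.png",p["frame"][:,:,::-1])
E
```

```text
clock: 17.68
position: [0.5468, -0.1984, 0.2308]
ee_rot: [0.752, 0.659, 0.001, 0.001]
ft_force: [-0.3, 0.4, -0.0]
grip_width: 0.501
grasp_force: 0.0
17.68 [ 0.5468 -0.1984  0.2308] tooly -7.52 z [ 0.004 -0.    -1.   ] F [-0.26  0.39 -0.03] grip 0.501 0.0
```

View pics/wrist6.png

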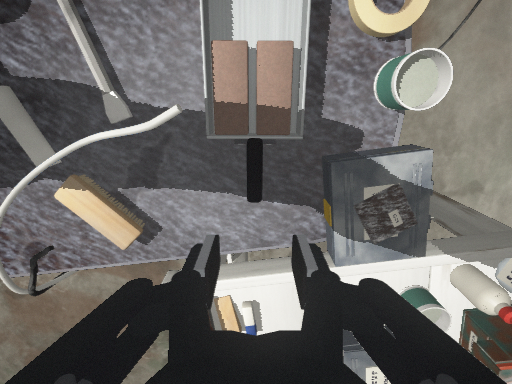

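The tray is flat on the bench and let go, with its handle at (254,170). Both stones lie in it at (230,88) and (275,88), and the other things are where they were.

```bash
python3 -c "
from workcell import manip
print(manip.hand_in())"
```

```text
the job is handed in; nothing more can be done
None
```

The job is handed in: both stones are in the tray, which is flat on the bench about 4 cm clear of the stand. The gate went about 13 mm down, well short of overdriven, and the run took about 18 s of the 61 s allowed.

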